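# Clamp a tube in the bench screw clamp to its set force

### The arm

A 7-joint arm with a two-finger parallel gripper is mounted at the origin on the work surface. World frame = base frame: x ahead of the robot, y to its left, z up, the work surface at z = 0. Lengths are in m, angles in rad, forces in N, time in s.
With the tool pointing down it reaches from about 0.35 to 0.9 m from the base axis. Payload 19.9 kg.
Tool frame: the origin (TCP) lies at the very end of the fingers, on their centre line; the grasp point (between the pads) lies 19 mm behind it (grasp_offset is the distance from the TCP to the grasp point, in m); z points along the fingers, y is the direction in which the jaws open and shut (so a half turn about z gives the same grasp; the last joint's range is limited). The gripper opens to 85 mm and grips with 20 to 120 N. Pads are 22 mm wide; open, the fingers measure 114 mm over their backs; the gripper's body (76 mm by 85 mm) begins 54 mm behind the grasp point. The pads swing forward as they close: fully open they stand 13 mm farther back than shut.
Start: joints at [-1.224, 0.417, -0.01, 1.614, 0.005, 1.111, -0.053], TCP at [0.237, 0.578, 0.231] pointing down, gripper open.
Joint ranges: [-2.81, 2.81], [-0.39, 2.02], [-1.27, 1.25], [0.06, 2.57], [-1.19, 4.33], [0.19, 2], [-2.82, 2.82]. Speed limits (rad/s): [1.89, 1.89, 2.39, 2.39, 3.01, 3.01, 3.01].

### API

Orientations are given as a unit quaternion [x, y, z, w].
In Python, from plant import * gives the robot as it stands. The module is installed in compiled form; this text tells all that it offers.
- The arm moves only by the shell command python3 -m crank 'ROWS' [FORCE]. ROWS is text: rows parted by semicolons, each of 5 numbers parted by spaces: the finger opening in mm, from 0 to 85.4, then the shift along the tool's x, y, z in mm, then the turn about the tool's z in rad. In form: gripper x y z turn; .... A call has 1 to 12 rows; each row shifts and turns the commanded pose from where the row before left it, along the tool's axes as they then stand; what a row does not reach is not made up. A row lasts 1/10 s, in which the tool goes at most 50 mm and 8.59 degrees, less where a joint would pass 70% of its speed; a pose out of reach is approached as far as the arm can. A call with a gripper value outside its range is refused whole. The fingers move at their own pace and stop on an object; FORCE is the grip in N (left out, the last holds). Time passes only in rows, so rows that do not move let the fingers close. It gives the time, the measured TCP pose, the force and the opening at its end, in the units of the state.
- read_state(): the state, without advancing time (a new reading comes with each control period).
- grab_frame(name): name is "side" or "top" or "wrist"; returns the picture (480x640x3 uint8, red, green, blue); there is no depth.
- get_calibration(name): a dict with "fovy" (degrees; the focal length in pixels is half the picture's height over the tangent of half this angle, whatever the lens; pixels are square), "cx", "cy" (the principal point, pixels), "R" (3x3) and "t" (3): a world point X has camera coordinates R X + t. Camera axes: x right, y down, z forward; pixel columns grow to the right and rows downward; lengths in m; the calibration is good to about 2 mm. The wrist camera is an equidistant fisheye: a pixel r from the principal point sees the ray r / f radians off the axis. A picture is of the moment at which its call begins: read the wrist's pose just before it. get_calibration takes no time and is no camera call; for the wrist camera it gives the pose at the moment of the call.
- finish_job(): hands the job in, once; it reports no verdict.
The state is a dict: "t": time; "joint_pos": joint angles; "joint_vel": joint speeds; "tau": joint torques, N m; "tool_pos": TCP position; "ee_rot": TCP orientation; "force": force on the tool from outside, world axes, zero at the start; "ft_torque": the same for the moment, N m; "gripper_width": finger opening in m.
Only numpy, scipy, OpenCV 4.12 (cv2) and the standard library are available. Lean on these libraries where they do the work, as an engineer would, in place of code of your own. Each camera call takes 0.05 s, during which the arm holds its last target. There are 200 camera calls.

### The job

Lay the long square tube on the bed of the bench clamp, under the screw's foot, pushed up square against the back fence and gently home against the end stop without shifting the stop. Then wind the T-bar clockwise until the little force tab pops out of the ring above the foot, and stop there, going less than an eighth of a turn past the pop so that the thin tube is not overtightened. Leave the tube clamped and the other things on the bench where they are.

Things in the scene. Friction and masses are not known exactly. Their poses are not given: they have to be found in the camera images.
- tube_mid (a point): Centre of the loose square aluminium tube lying on the bench: 220 mm long, 25 x 25 mm section, about 120 g; x runs along the tube, z up. Both ends are alike. (A short offcut of the same tube lies about too: not that one.)
- bed (a point): Point on the steel bed of the grey bolted-down C-frame clamp, right below the screw, on the bed's surface 40 mm above the bench. x points to back fence and spine, y along the bed to the end stop, z up. Bed: x -25 to 25, y -60 to 50 mm. The throat is open to -x and -y. A tube home against fence and stop has its centre at x 0, y -65, z 12.5 mm; its other end stands out past the bed.
- fence (a point): Middle of the foot of the back fence's front face (at x 12.5, y -7.5 mm of bed, axes alike). The fence is a straight steel bar along y, 105 mm long, 14 mm high, 12 mm thick. The clamp's spine stands 45 to 80 mm behind this face.
- endstop: End stop: block 52 mm (x) by 10 mm (y) by 20 mm high, on a rod along y, held only by the pinch of its thumbscrew: a push of over 35 N makes it slip. Origin at the centre of its underside on the bed, axes as bed; its face towards the tube is at y 45 mm of bed.
- boss (a point): Centre of the top of the frame's threaded boss, 44 mm across, on the screw's axis 125 mm above the bed. The frame's overhead arm (32 mm wide in y, 91 to 117 mm above the bed, x -20 to 92 mm of bed) carries it. The T-bar turns above it.
- pad: Round steel foot of the screw, 34 mm across; origin at the centre of its lower face, z up. At the start it is 5 to 9 mm above the top of a tube lying on the bed. It does not turn and goes down 10 mm per turn of the screw. Sprung in the sleeve above it: on touching it presses with 20 N, then 12 N more per mm of screw travel.
- tbar (a point): Centre of the T-bar on top of the screw (165 to 169 mm above the bed at the start); x along the bar, z up. Bar 10 mm thick, 120 mm long, 16 mm ball ends; hub 26 mm across, 11 mm above to 15 mm below this point. Clockwise from above tightens, 10 mm per turn, the bar sinks with it. Stiff, 0.16 N m, to 0.29 under load; stays where left. Takes 0.7 to 1.5 turns; push it round or twist it.
- tab_slot (a point): Mouth of the tab's slot, on the end-stop side of the 43 mm steel set-force ring round the sleeve above the foot; y outwards, z up; goes down with the screw. The set force differs from case to case (45 to 80 N), so only the tab tells when it is reached.
- tab (a joint): Force tab, a steel tongue 18 mm wide, 6 mm thick in that slot: 0 m = in, nearly flush with the ring; 0.016 m = popped out 16 mm. It snaps out all at once when the foot's spring reaches the set force, and stays out.
- offcut: Bystander: 85 mm offcut of the same square tube, loose; origin centre of its underside.
- driver: Bystander: screwdriver lying on the bench.
- spanner: Bystander: spanner lying on the bench.
- screwjar: Bystander: clear jar 64 mm across, 85 mm high; origin centre of its underside.
- spraycan: Bystander: white can 66 mm across, 190 mm high; origin centre of its underside.
- tape: Bystander: tape measure 30 x 70 x 62 mm; origin centre of its underside.
- flatbar: Bystander: flat steel bar 180 x 30 x 6 mm; origin centre of its underside.
Things that resemble listed ones, but are neither listed nor needed, are in the scene too. There is more than one size of the part that bears tube_mid; the job needs the middle-sized. There is more than one size of the part that bears bed; the job needs the smaller.

How it is judged:
On the way, in this order (a step that is already met when the one before it is completed fails the run):
1. The long tube lies on the bed square against the fence and the end stop, before the foot presses on it (x of tube_mid in the frame of bed between -0.004 and 0.004 m and y of tube_mid in the frame of bed between -0.0685 and -0.062 m and z of tube_mid in the frame of bed below 0.0155 m and angle between the x axis of tube_mid and the y axis of bed, either way round below 0.04 rad and contact force between pad and tube below 2 N), for 0.2 s.
2. The force tab has popped out (value of joint tab above 0.012 m), for 0.1 s.
At the end, for the whole second after the job is handed in: The tube rests on the bed, within 4 mm of the fence, 3.5 mm of the end stop and 0.04 rad of square, the foot presses on it with more than 40 N, the tab is out by more than 12 mm, and all is at rest and let go (x of tube_mid in the frame of bed between -0.004 and 0.004 m and y of tube_mid in the frame of bed between -0.0685 and -0.062 m and z of tube_mid in the frame of bed below 0.0155 m and angle between the x axis of tube_mid and the y axis of bed, either way round below 0.04 rad and value of joint tab above 0.012 m and contact force between pad and tube above 40 N and linear speed of tube below 0.01 m/s); the robot touches nothing.
It fails at once if The screw wound more than an eighth of a turn (1.25 mm) past the pop: tube overtightened (z of pad in the frame of tab_slot above -0.02815 m).
It fails at once if The end stop shoved more than 2 mm out of its setting (distance of endstop from where it was at the start of the episode above 0.002 m).
It fails at once if A bystander shoved more than 30 mm (distance of any of offcut, driver, spanner, screwjar, spraycan, tape, flatbar from where it was at the start of the episode above 0.03 m).
It also fails if it takes over 70 s, if anything falls off the work surface, if the arm or the gripper's body presses on something with over 40 N, if the wrist force passes 120 N, or if a joint passes its speed limit or range.

## Working session

There is one attempt and no reset: what is moved stays moved. The work goes in short steps, Python scripts to look and compute and a shell command to move; the robot and the scene stay as the last step left them, time stands still between calls to the robot, and variables do not carry over. Pictures are saved under pics/ and viewed, about 8 in all and at most 12, crops included, and the job is handed in when it is done.

```bash
mkdir -p pics
cat > h.py <<'E'
from plant import *
import numpy as np, cv2
def ray(name,u,v,c=None):
    c=c or get_calibration(name); f=240/np.tan(np.radians(c["fovy"])/2)
    R=np.array(c["R"]);t=np.array(c["t"]);d=np.array([(u-c["cx"])/f,(v-c["cy"])/f])
    if name=="wrist":
        r=np.hypot(*d); s=np.sin(r)/r if r>1e-9 else 1; d=np.array([d[0]*s,d[1]*s,np.cos(r)])
    else: d=np.array([d[0],d[1],1])
    return -R.T@t, R.T@d
def onz(name,u,v,z,c=None):
    o,d=ray(name,u,v,c); return o+d*(z-o[2])/d[2]
def pix(name,X,c=None):
    c=c or get_calibration(name); f=240/np.tan(np.radians(c["fovy"])/2)
    p=np.array(c["R"])@np.array(X)+np.array(c["t"])
    if name=="wrist":
        r=np.hypot(p[0],p[1]);th=np.arctan2(r,p[2]);k=th/max(r,1e-9)*f
        return np.array([c["cx"]+k*p[0],c["cy"]+k*p[1]])
    return np.array([c["cx"]+f*p[0]/p[2],c["cy"]+f*p[1]/p[2]])
def snap(name,fn):
    im=grab_frame(name)[:,:,::-1].copy(); cv2.imwrite("pics/"+fn,im); return im
E
python3 - <<'E'
from h import *
for n in("top","side","wrist"):
    c=get_calibration(n);print(n,c["fovy"],c["cx"],c["cy"],np.round(c["R"],3).tolist(),np.round(-np.array(c["R"]).T@np.array(c["t"]),3))
    snap(n,n+"0.png")
s=read_state();print(s)
E
```

```text
top 51.27590497190668 308.317257183551 232.88850021153368 [[-0.02, -1.0, 0.004], [-0.999, 0.019, -0.05], [0.05, -0.005, -0.999]] [0.412 0.016 1.316]
side 43.393094310501894 324.67610302385253 243.58123637277868 [[0.856, -0.517, 0.005], [-0.372, -0.623, -0.688], [0.359, 0.587, -0.726]] [-0.103 -0.903  1.269]
wrist 65.70646984690485 313.54893229756203 242.1024500131944 [[0.379, 0.926, -0.001], [0.885, -0.362, 0.293], [0.271, -0.111, -0.956]] [0.169 0.607 0.374]
{'t': 0.15, 'joint_pos': array([-1.22350178,  0.41781048, -0.0103138 ,  1.61402005,  0.00469319,
        1.11070505, -0.05299185]), 'joint_vel': array([ 7.42732253e-04, -5.29018945e-04,  9.36639422e-04, -1.00254684e-03,
       -1.07554549e-03,  1.61308425e-05,  6.58577013e-05]), 'tau': array([ 1.20376364e-03, -8.64744544e+01,  6.79007303e-01, -4.35058415e+01,
        1.90606748e-02,  5.73022742e-03, -4.86565420e-05]), 'tool_pos': array([0.23682015, 0.57811291, 0.23082705]), 'ee_rot': array([ 1.93164096e-01,  9.81166357e-01, -4.56137068e-04, -5.56530751e-05]), 'force': array([-0.17816956, -0.78121726, -0.43237896]), 'ft_torque': array([-0.00795978,  0.00043215,  0.01761478]), 'gripper_width': 0.08530099617723681}
```

View pics/top0.png

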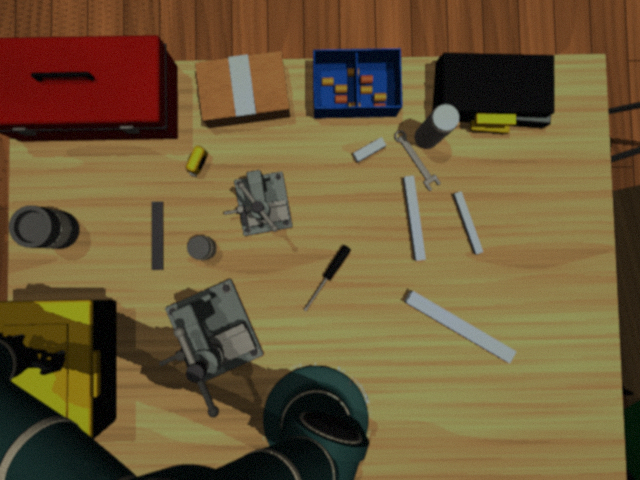

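View pics/side0.png

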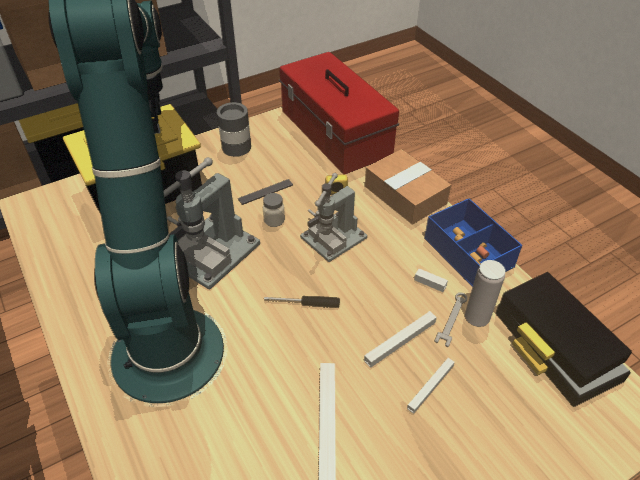

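Top view: three tubes, at (414,218) ~83 px ≈ 216 mm, (467,222) ~63 px ≈ 165 mm and (460,326) ~120 px ≈ 310 mm. The middle-sized one is (414,218). There are two clamps: the smaller at (262,203) and the larger at (213,330). The offcut is at (369,150). Next is an enlarged crop to confirm both choices.

Run:
```python
from h import *
t=cv2.imread("pics/top0.png");s=cv2.imread("pics/side0.png")
a=cv2.resize(t[155:250,215:310],(400,400),interpolation=cv2.INTER_CUBIC)
b=cv2.resize(s[165:265,290:390],(400,400),interpolation=cv2.INTER_CUBIC)
cv2.imwrite("pics/c1.png",np.hstack([a,b]))
m=((t.min(2)>120)&(t.max(2).astype(int)-t.min(2)<30)).astype(np.uint8)
n,l,st,ce=cv2.connectedComponentsWithStats(m)
for i in range(1,n):
    if st[i,4]>150:
        r=cv2.minAreaRect(np.argwhere(l==i)[:,::-1].astype(np.float32)); q=cv2.boxPoints(r)
        P=np.array([onz("top",u,v,.025) for u,v in q])
        print(np.round(r[0],1),np.round(r[1],1),"c",np.round(P.mean(0),4),"sides",np.round(np.linalg.norm(P[1]-P[0]),3),np.round(np.linalg.norm(P[2]-P[1]),3), "corn",np.round(P[:,:2],3).tolist())
```

```text
[241.6  84.6] [58.7 19.5] c [0.8697 0.1767 0.025 ] sides 0.051 0.156 corn [[0.944, 0.211], [0.95, 0.16], [0.795, 0.142], [0.789, 0.193]]
[445.8 117.3] [24.  23.3] c [ 0.7731 -0.3564  0.025 ] sides 0.062 0.063 corn [[0.774, -0.312], [0.818, -0.357], [0.772, -0.4], [0.729, -0.356]]
[369.6 148.3] [ 8.9 31.7] c [ 0.6947 -0.1549  0.025 ] sides 0.083 0.023 corn [[0.685, -0.113], [0.725, -0.186], [0.705, -0.197], [0.664, -0.124]]
[414.9 217.7] [85.   9.2] c [ 0.5115 -0.2675  0.025 ] sides 0.024 0.221 corn [[0.62, -0.243], [0.623, -0.267], [0.403, -0.292], [0.401, -0.268]]
[468.8 222.2] [64.2  6.7] c [ 0.4968 -0.4067  0.025 ] sides 0.018 0.166 corn [[0.573, -0.373], [0.578, -0.39], [0.421, -0.44], [0.415, -0.424]]
[461.1 326.5] [120.1  13.7] c [ 0.2293 -0.3772  0.025 ] sides 0.035 0.306 corn [[0.294, -0.238], [0.324, -0.256], [0.164, -0.517], [0.135, -0.498]]
```

View pics/c1.png

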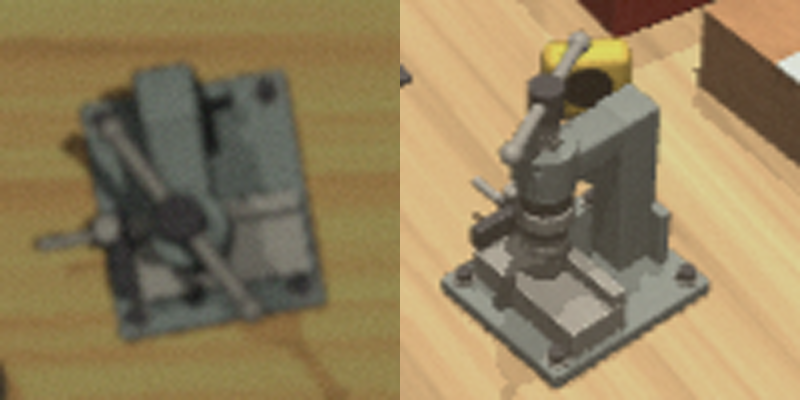

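Left: the small clamp, with the hub at crop (175,215), spine up (world +x), end stop and thumbscrew on the left (world +y), and open throat towards -x and -y. Right: the same clamp from the side. The tube at (414,218) measures 221×24 mm, so it is the one wanted. I'll take a close wrist look at the clamp first.

```bash
python3 -m crank '85 0 0 -25 -0.126;85 0 0 -25 -0.126;85 0 0 -25 -0.126;85 0 0 -25 -0.125;85 -15 -46 0 0;85 -15 -46 0 0;85 -15 -46 0 0;85 -15 -46 0 0;85 -15 -46 0 0;85 -15 -46 0 0;85 -15 -46 0 0;85 -15 -46 0 0'; python3 -m crank '85 -15 -46 0 0;85 -15 -46 0 0;85 -15 -46 0 0;85 -15 -46 0 0;85 0 0 0 0;85 0 0 0 0'
python3 - <<'E'
from h import *
import json
c=get_calibration("wrist"); im=snap("wrist","w1.png")
json.dump({k:np.array(v).tolist() for k,v in c.items()},open("w1.json","w"))
s=read_state();print(s["tool_pos"],s["ee_rot"],s["joint_pos"])
for n,u,v in(("top",256.6,206),("top",262,203)):print(onz(n,u,v,.215),onz(n,u,v,.04))
cv2.imwrite("pics/w1.png",im)
E
```

```text
t: 1.35
tool_pos: [0.3984, 0.2244, 0.3313]
ee_rot: [-0.057, 0.998, 0.0, 0.0]
force: [0.3, 0.5, -0.4]
gripper_width: 0.0846
t: 1.95
tool_pos: [0.4787, 0.0498, 0.3311]
ee_rot: [-0.056, 0.998, -0.0, -0.0]
force: [0.2, 0.0, -1.4]
gripper_width: 0.0848
[0.4784073  0.05088586 0.33108152] [-5.71270784e-02  9.98366880e-01 -3.07917108e-06 -2.65885077e-04] [-0.50571077  0.06589574  0.35506473  1.83685895 -0.02422373  1.24355693
  1.5415588 ]
[0.52902464 0.12331057 0.215     ] [0.54764014 0.14041248 0.04      ]
[0.53545207 0.11128863 0.215     ] [0.55508939 0.12647931 0.04      ]
```

View pics/w1.png

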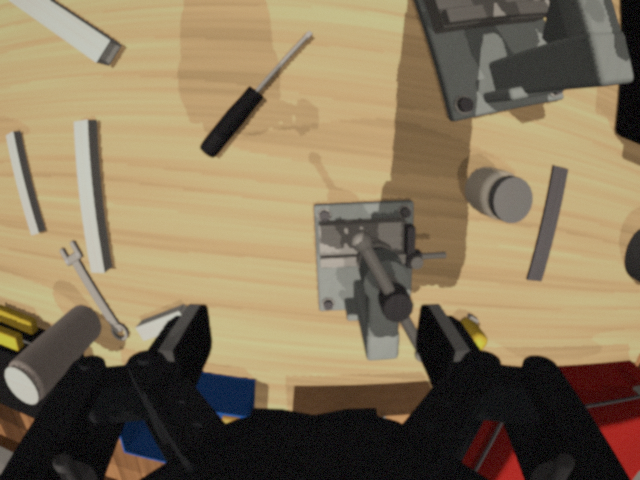

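Wrist view: the small clamp's base is at (315–412, 203–310), the hub at (397,303), the end stop at (409,240) and the rod at (430,255). The tube is at (90,195). I'll enlarge the clamp.

Run:
```python
from h import *
import json
c=json.load(open("w1.json"))
im=cv2.imread("pics/w1.png")[190:340,300:460]
a=cv2.resize(im,(800,750),interpolation=cv2.INTER_CUBIC)[:600]
a=np.clip(a.astype(float)*1.8+10,0,255).astype(np.uint8)
cv2.imwrite("pics/w1c.png",a)
print("hub",onz("wrist",397,300,.216,c))
for u,v in((315,204),(411,201),(320,310)):print("base",onz("wrist",u,v,.01,c))
```

```text
hub [0.52411626 0.12111855 0.216     ]
base [0.49639987 0.05406174 0.01      ]
base [0.4772894  0.17727193 0.01      ]
base [0.64464633 0.07807168 0.01      ]
```

View pics/w1c.png

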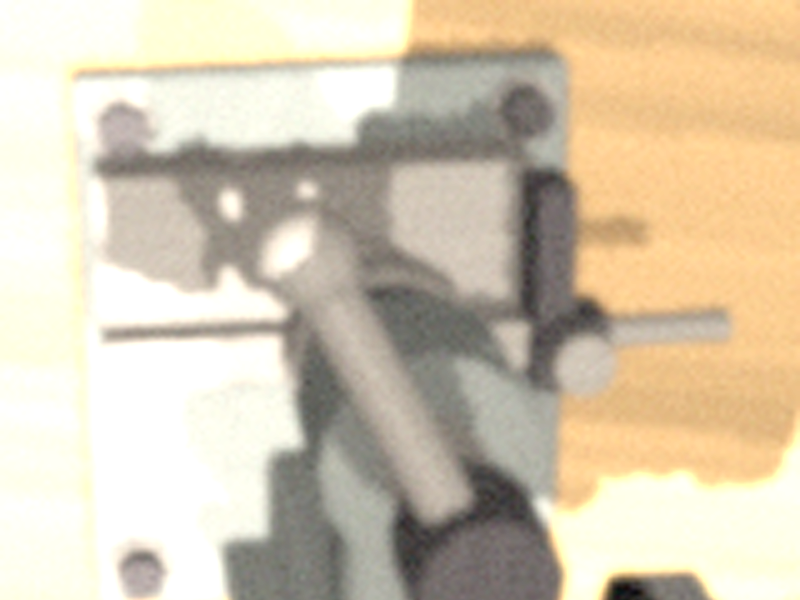

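Run:
```python
from h import *
import json
c=json.load(open("w1.json"))
P=lambda a,b,z:np.round(onz("wrist",300+a/5,190+b/5,z,c)[:2],4)
fl=P(103,176,.04);fr=P(518,160,.04);print("front edge",fl,fr,"yaw",np.arctan2(*(-(fr-fl)*[1,-1])))
g1=P(105,336,.04);g2=P(285,330,.04);print("fence",g1,g2,"yaw",np.arctan2(-(g2-g1)[0],(g2-g1)[1]))
print("base",P(75,72,.012),P(565,55,.012))
b=P(75,72,.01);d=P(565,55,.01);print("yawbase",np.arctan2(-(d-b)[0],(d-b)[1]),np.linalg.norm(d-b))
print("hub",P(488,575,.218),"ball",P(295,245,.215))
for yaw in(.13,.15,.17):
    ex=np.array([np.cos(yaw),np.sin(yaw)]);ey=np.array([-ex[1],ex[0]])
    print(yaw,"from corner:",fl+25*.001*ex+.060*ey,"stopface y", (fr-fl)@ey-.06,"fence x",(g1-fl)@ex-.025)
```

```text
front edge [0.5157 0.0629] [0.4998 0.1637] yaw 0.15644904189226871
fence [0.5562 0.0683] [0.5497 0.1125] yaw 0.14601225771127674
base [0.4965 0.0541] [0.4766 0.1794]
yawbase 0.1575398482415458 0.12747866488161852
hub [0.5275 0.1219] ball [0.4786 0.0836]
0.13 from corner: [0.532711   0.12563457] stopface y 0.042010621754103805 fence x 0.015858281065595246
0.15 from corner: [0.53145299 0.12596222] stopface y 0.042044190962283304 fence x 0.015852194571767127
0.17 from corner: [0.53018868 0.12626464] stopface y 0.042036943854648984 fence x 0.015829767744798967
```

Bed yaw comes out at 0.146–0.157 rad from three edges. Bed origin ≈ (0.530, 0.124), agreeing with the hub within about 3 mm. Now over to the tube, with jaws part-open because the spanner lies near it.

```bash
python3 -m crank '45 -6.4 -40 5 0;45 -6.4 -40 15 0;45 -6.4 -40 20 0;45 -6.4 -40 20 0;45 -6.4 -40 20 0;45 -6.4 -40 20 0;45 -6.4 -40 30 0;45 -6.4 -40 30 0;45 0 0 0 0;45 0 0 0 0' 80
python3 - <<'E'
from h import *
s=read_state();q=s["ee_rot"];p=s["tool_pos"]
c=get_calibration("wrist");im=snap("wrist","w2.png")
m=((im.min(2)>110)&(im.max(2).astype(int)-im.min(2)<40)).astype(np.uint8)
n,l,st,ce=cv2.connectedComponentsWithStats(m)
print(p,s["joint_pos"].round(2),pix("wrist",[.5115,-.2675,.025],c))
for i in range(1,n):
    if st[i,4]>400:
        pts=np.argwhere(l==i)[:,::-1]
        P=np.array([onz("wrist",u,v,.025,c)[:2] for u,v in pts]).astype(np.float32)
        r=cv2.minAreaRect(P*1000);print(st[i],np.round(r[0],1),np.round(r[1],1),np.round(r[2],1))
E
```

```text
t: 3.0
tool_pos: [0.5657, -0.2601, 0.1707]
ee_rot: [-0.057, 0.998, 0.0, -0.001]
force: [0.2, 0.4, -0.1]
gripper_width: 0.0449
[ 0.56573177 -0.26010475  0.17070688] [ 0.01  0.52  0.5   1.69 -0.28  1.01  2.3 ] [311.35966105 155.77234961]
[ 297   22   34  271 8873] [ 515.  -265.6] [220.8  26. ] 6.3
[ 121   35   60  191 4049] [ 500.2 -404.6] [164.6  20. ] 18.1
[ 593  221   47  101 1482] [575.   88.8] [116.8  70.7] 8.9
[ 219  237  112  156 2804] [ 661.8 -278.6] [169.3  34.7] 31.3
[590 430  41  50 711] [908.5 275.7] [129.9  66.2] 7.0
```

View pics/w2.png

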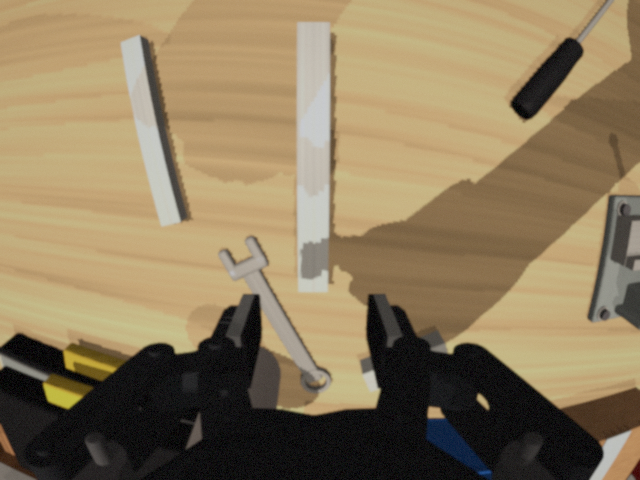

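Wrist view: the tube is dead ahead between the jaws (297–331, 22–292), measured 220.8×26 mm, centre (0.515,-0.266), yaw 0.110. It agrees with the top camera to about 3 mm. The spanner jaw at (250,240) is clear of the finger. Descending and gripping.

```bash
python3 -m crank '45 0 0 30 0;45 0 0 35 0;45 0 0 35 0;45 0 0 35 0;45 0 0 20 0;45 0 0 8 0;45 0 0 3 0;45 0 0 0 0;15 0 0 0 0;15 0 0 0 0;15 0 0 0 0;15 0 0 0 0' 80; python3 -m crank '15 0 0 0 0;15 0 0 -10 0;15 0 0 -20 0;15 0 0 -30 0;15 0 0 -30 0;15 0 0 -20 0;15 0 0 0 0'
```

```text
t: 4.25
tool_pos: [0.5666, -0.2611, 0.0074]
ee_rot: [-0.057, 0.998, -0.0, 0.001]
force: [-3.2, 2.3, 11.6]
gripper_width: 0.0228
t: 4.95
tool_pos: [0.5672, -0.2617, 0.1196]
ee_rot: [-0.057, 0.998, -0.001, 0.002]
force: [0.1, -0.3, -1.6]
gripper_width: 0.023
```

```bash
python3 -m crank '15 0 0 0 0.139;15 0 0 0 0.139;15 0 0 0 0.139;15 0 0 0 0.139;15 0 0 0 0.139;15 0 0 0 0.139;15 0 0 0 0.139;15 0 0 0 0.139;15 0 0 0 0.139;15 0 0 0 0.139;15 0 0 0 0.139;15 0 0 0 0'; python3 -m crank '15 20 4 0 0;15 30 4 0 0;15 30 4 0 0;15 30 4 0 0;15 0 0 0 0;15 0 0 0 0'
cat > bed.py <<'E'
from h import *
O=np.array([.530,.124]);yaw=.155
ex=np.array([np.cos(yaw),np.sin(yaw)]);ey=np.array([-ex[1],ex[0]])
def st():
    s=read_state();p=s["tool_pos"];q=s["ee_rot"]
    xa=np.arctan2(2*q[0]*q[1],q[0]**2-q[1]**2);d=p[:2]-O
    F=s["force"]
    print("t",s["t"],"TCP bed x,y,z(mm)",np.round([1e3*d@ex,1e3*d@ey,1e3*p[2]],1),"toolx-bedy",round((xa-np.pi/2-yaw+np.pi)%(2*np.pi)-np.pi,4),"F bed",np.round([F[:2]@ex,F[:2]@ey,F[2]],1),"T",np.round(s["ft_torque"],2),"w",s["gripper_width"].round(4),"j7",s["joint_pos"][6].round(2))
def W(x,y,z): return np.r_[O+(x*ex+y*ey)/1e3,z/1e3]
E
python3 - <<'E'
from bed import *
st();c=get_calibration("wrist");im=snap("wrist","w3.png")
s=read_state();zt=s["tool_pos"][2]-.0074+.025
m=((im.min(2)>110)&(im.max(2).astype(int)-im.min(2)<40)).astype(np.uint8)
n,l,stt,ce=cv2.connectedComponentsWithStats(m)
for i in range(1,n):
    if stt[i,4]>700:
        P=np.array([onz("wrist",u,v,zt,c)[:2] for u,v in np.argwhere(l==i)[:,::-1]])-O
        r=cv2.minAreaRect((np.c_[P@ex,P@ey]*1000).astype(np.float32));print(stt[i],np.round(r[0],1),np.round(r[1],1),np.round(r[2],2))
E
```

```text
t: 6.15
tool_pos: [0.5655, -0.2607, 0.1153]
ee_rot: [0.651, 0.759, -0.0, -0.0]
force: [-0.1, -0.0, -0.8]
gripper_width: 0.0236
t: 6.75
tool_pos: [0.5645, -0.1493, 0.1158]
ee_rot: [0.648, 0.762, -0.0, -0.0]
force: [-0.3, 0.1, -1.0]
gripper_width: 0.0231Traceback (most recent call last):
  File "<stdin>", line 2, in <module>
  File "bed.py", line 8, in st
    print("t",s["t"],"TCP bed x,y,z(mm)",np.round([1e3*d@ex,1e3*d@ey,1e3*p[2]],1),"toolx-bedy",round((xa-np.pi/2-yaw+np.pi)%(2*np.pi)-np.pi,4),"F bed",np.round([F[:2]@ex,F[:2]@ey,F[2]],1),"T",np.round(s["ft_torque"],2),"w",s["gripper_width"].round(4),"j7",s["joint_pos"][6].round(2))
                                                                                                                                                                                                                               ^^^^^^^^^^^^^^^^^^^^^^^^
AttributeError: 'float' object has no attribute 'round'
```

```bash
sed -i 's/s\["gripper_width"\].round(4)/round(s["gripper_width"],4)/' bed.py
python3 - <<'E'
from bed import *
st();c=get_calibration("wrist");im=snap("wrist","w3.png")
s=read_state();zt=s["tool_pos"][2]-.0074+.025
m=((im.min(2)>110)&(im.max(2).astype(int)-im.min(2)<40)).astype(np.uint8)
n,l,stt,ce=cv2.connectedComponentsWithStats(m)
for i in range(1,n):
    if stt[i,4]>700:
        P=np.array([onz("wrist",u,v,zt,c)[:2] for u,v in np.argwhere(l==i)[:,::-1]])-O
        r=cv2.minAreaRect((np.c_[P@ex,P@ey]*1000).astype(np.float32));print(stt[i],np.round(r[0],1),np.round(r[1],1),np.round(r[2],2))
E
```

```text
t 6.75 TCP bed x,y,z(mm) [  -8.1 -275.4  115.8] toolx-bedy 0.0058 F bed [-0.3  0.2 -1. ] T [-0.13  0.02 -0.03] w 0.0231 j7 0.86
[  277     0    75   312 22255] [  -7.  -209.9] [ 24.9 112.3] 0.25
[ 461  222   47  110 3266] [  61.8 -254.2] [14.  46.3] 20.07
[   0  295   28  115 1650] [-186.2 -310.9] [99.1 19.8] 50.38
[ 283  342   62   73 3800] [  -6.5 -299.7] [25.4 39.4] 0.28
```

View pics/w3.png

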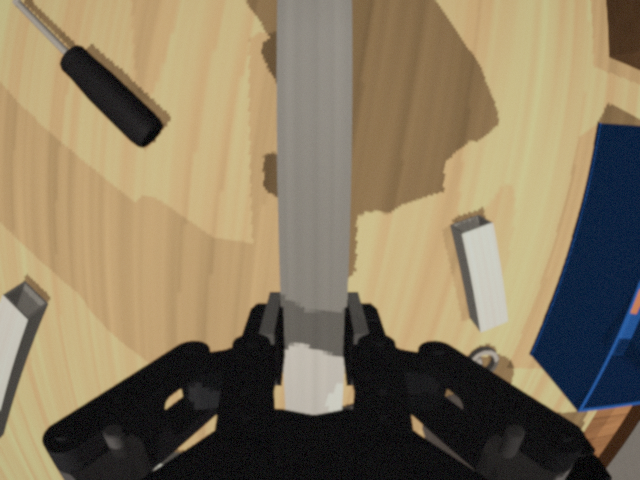

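Wrist view: the tube is held level and straight between the pads (277–352 across, near end behind the palm), 0.25° off bed y. The screwdriver and offcut are untouched. Lowering to 3 mm above bed level and sliding in under the foot.

```bash
python3 -m crank '15 0 1.8 20 0;15 0 0 25 0;15 0 0 20 0;15 0 0 0 0;15 15 0 0 0;15 20 0 0 0;15 20 0 0 0;15 20 0 0 0;15 15 0 0 0;15 0 0 0 0'; python3 -c "
from bed import *;st()"
```

```text
t: 7.8
tool_pos: [0.5526, -0.0581, 0.0518]
ee_rot: [0.649, 0.761, 0.001, -0.0]
force: [-0.3, -0.9, -1.9]
gripper_width: 0.0232
t 7.8 TCP bed x,y,z(mm) [  -5.7 -183.4   51.8] toolx-bedy 0.0045 F bed [-0.5 -0.8 -1.9] T [-0.08  0.   -0.04] w 0.0232 j7 0.78
```

```bash
python3 -m crank '15 0 0 1.5 0;15 0 0 1 0;15 0 0 0 0'; python3 -m crank '15 0 0 1 0;15 0 0 0 0';python3 -m crank '15 0 0 1 0;15 0 0 0 0'; python3 -m crank '15 0 0 1 0;15 0 0 0 0'
```

```text
t: 8.1
tool_pos: [0.5523, -0.0615, 0.0484]
ee_rot: [0.65, 0.76, -0.0, 0.0]
force: [-0.5, -1.4, -0.9]
gripper_width: 0.023
t: 8.3
tool_pos: [0.5523, -0.0611, 0.0473]
ee_rot: [0.65, 0.76, -0.0, 0.0]
force: [-0.1, -0.6, -1.1]
gripper_width: 0.0234
t: 8.5
tool_pos: [0.5524, -0.061, 0.0463]
ee_rot: [0.65, 0.76, -0.0, 0.0]
force: [-0.1, -1.5, 3.0]
gripper_width: 0.0235
t: 8.7
tool_pos: [0.5525, -0.0609, 0.0454]
ee_rot: [0.65, 0.76, 0.0, 0.0]
force: [0.4, -3.2, 4.5]
gripper_width: 0.0235
```

```bash
python3 -m crank '15 0 0 -3 0;15 10 0 0 0;15 15 0 0 0;15 15 0 0 0;15 12 0 0 0;15 6 0 0 0;15 0 0 0 0'; python3 -c "
from bed import *;st()
c=get_calibration('side');a=pix('side',W(0,-40,55),c);print(a);im=snap('side','s1.png');u,v=map(int,a)
cv2.imwrite('pics/s1c.png',cv2.resize(im[v-65:v+35,u-65:u+65],None,fx=6,fy=6,interpolation=cv2.INTER_CUBIC))"
```

```text
t: 9.4
tool_pos: [0.5432, -0.0023, 0.0482]
ee_rot: [0.649, 0.761, 0.0, -0.0]
force: [0.4, 0.1, -1.2]
gripper_width: 0.0233
t 9.4 TCP bed x,y,z(mm) [  -6.5 -126.8   48.2] toolx-bedy 0.0025 F bed [ 0.4  0.1 -1.2] T [-0.08  0.02 -0.06] w 0.0233 j7 0.69
[335.11679629 236.86646145]
```

View pics/s1c.png

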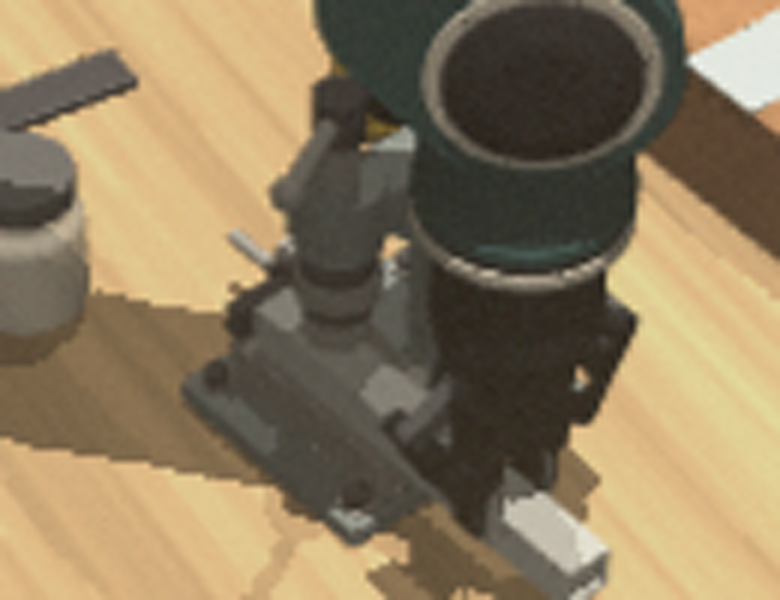

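Side view: the tube runs under the foot between fence and stop, sticking out at (545,540) of the crop, with nothing touched. Now gently home: fence first, then stop, watching the force.

```bash
python3 -m crank '15 0 1 0.6 0;15 0 1 0 0;15 0 1 0 0;15 0 0 0 0';python3 -m crank '15 0 1 0 0;15 0 1 0 0;15 0 0 0 0'; python3 -m crank '15 1 0 0 0;15 1 0 0 0;15 1 0 0 0;15 1 0 0 0;15 1 0 0 0;15 0 0 0 0';  python3 -c "
from bed import *;st()"
```

```text
t: 9.85
tool_pos: [0.5464, -0.0032, 0.0477]
ee_rot: [0.65, 0.76, -0.0, 0.0]
force: [-0.7, 1.7, -2.1]
gripper_width: 0.0229
t: 10.15
tool_pos: [0.5484, -0.0026, 0.0477]
ee_rot: [0.65, 0.76, -0.0, 0.0]
force: [0.2, -0.0, -1.4]
gripper_width: 0.0234
t: 10.75
tool_pos: [0.5474, 0.0025, 0.0477]
ee_rot: [0.65, 0.76, -0.0, -0.0]
force: [-0.3, -0.6, -2.1]
gripper_width: 0.0231
t 10.75 TCP bed x,y,z(mm) [  -1.5 -122.7   47.7] toolx-bedy 0.0013 F bed [-0.4 -0.5 -2.1] T [-0.12 -0.03  0.09] w 0.0231 j7 0.68
```

```bash
python3 -m crank '15 0 1 0 0;15 0 1 0 0;15 0 0 0 0';python3 -m crank '15 1 0 0 0;15 1 0 0 0;15 0 0 0 0'; python3 -m crank '15 1 0 0 0;15 0 0 0 0';python3 -m crank '15 0 1 0 0;15 0 0 0 0';  python3 -c "
from bed import *;st()"
```

```text
t: 11.05
tool_pos: [0.5491, 0.0026, 0.0475]
ee_rot: [0.65, 0.76, -0.0, -0.0]
force: [-3.4, -0.9, -2.1]
gripper_width: 0.023
t: 11.35
tool_pos: [0.5488, 0.0045, 0.0476]
ee_rot: [0.65, 0.76, -0.0, -0.0]
force: [-4.1, -1.7, -0.9]
gripper_width: 0.0233
t: 11.55
tool_pos: [0.5489, 0.0049, 0.0477]
ee_rot: [0.65, 0.76, -0.0, 0.0]
force: [-3.2, -5.8, -0.8]
gripper_width: 0.0231
t: 11.75
tool_pos: [0.5491, 0.0048, 0.0475]
ee_rot: [0.65, 0.76, -0.001, -0.0]
force: [-8.3, -7.1, 0.9]
gripper_width: 0.0233
t 11.75 TCP bed x,y,z(mm) [   0.5 -120.7   47.5] toolx-bedy 0.0005 F bed [-9.3 -5.7  0.9] T [-1.49  1.87  0.81] w 0.0233 j7 0.67
```

Fence contact (−9 N in x) and stop contact (−6 N in y) are both felt, at x 0.5 mm and at y within 3 mm of expected. Seating it down and releasing.

```bash
python3 -m crank '15 0 0.3 0.8 0;15 0.5 0 0 0;15 0 0 0 0'; python3 -m crank '40 0 0 0 0;40 0 0 0 0;40 0 0 0 0;40 0 0 0 0';  python3 -c "
from bed import *;st()"
```

```text
t: 12.05
tool_pos: [0.5491, 0.0048, 0.0469]
ee_rot: [0.65, 0.76, -0.001, -0.0]
force: [-10.4, -10.7, 4.6]
gripper_width: 0.0231
t: 12.45
tool_pos: [0.5505, 0.0065, 0.047]
ee_rot: [0.65, 0.76, 0.0, 0.0]
force: [0.2, 0.3, 0.8]
gripper_width: 0.0401
t 12.45 TCP bed x,y,z(mm) [   2.1 -119.2   47. ] toolx-bedy 0.0012 F bed [0.3 0.3 0.8] T [ 0.03 -0.04 -0.02] w 0.0401 j7 0.67
```

```bash
python3 -m crank '40 0 0 -5 0;40 0 0 -15 0;40 0 0 -30 0;40 0 0 -30 0;40 0 0 -30 0;40 0 0 -30 0;40 0 0 -30 0;40 0 0 -30 0;40 -20 0 -30 0;40 -20 0 -20 0;40 0 0 0 0'
python3 - <<'E'
from bed import *
st();c=get_calibration("wrist");im=snap("wrist","w4.png")
m=((im.min(2)>95)&(im.max(2).astype(int)-im.min(2)<40)).astype(np.uint8)
n,l,stt,ce=cv2.connectedComponentsWithStats(m)
for i in range(1,n):
    if stt[i,4]>300:
        P=np.array([onz("wrist",u,v,.065,c)[:2] for u,v in np.argwhere(l==i)[:,::-1]])-O
        r=cv2.minAreaRect((np.c_[P@ex,P@ey]*1000).astype(np.float32));print(stt[i],np.round(r[0],1),np.round(r[1],1),np.round(r[2],2))
cv2.imwrite("pics/w4b.png",np.clip(im*1.6,0,255).astype(np.uint8))
E
```

```text
t: 13.55
tool_pos: [0.557, -0.0364, 0.3006]
ee_rot: [0.651, 0.759, 0.002, 0.002]
force: [0.2, -0.2, -0.5]
gripper_width: 0.0399
t 13.55 TCP bed x,y,z(mm) [   1.9 -162.7  300.6] toolx-bedy -0.0029 F bed [ 0.2 -0.3 -0.5] T [-0.05  0.02 -0.01] w 0.0399 j7 0.5
[ 44   0  32  25 404] [-300.9   90.8] [50.4 25.4] 13.78
[ 50   0  79  42 479] [-256.6   68.7] [114.5  14.3] 14.22
[ 537   46   92   68 3776] [339.6   0.8] [ 53.4 162.1] 88.11
[ 271   62   63  156 5070] [ -6.9 -96. ] [160.4  62. ] 89.81
[ 386  272   36   62 1158] [ 109.5 -278.5] [24.8 81.9] 20.31
[  55  315   72  104 2312] [-340.4 -418.2] [283.8  34.5] 49.71
[304 367  64  32 659] [  34.2 -388.5] [80.8 32.9] 23.04
[ 585  368   55  112 3274] [ 696.2 -728.6] [169.2 566.1] 35.07
```

View pics/w4b.png

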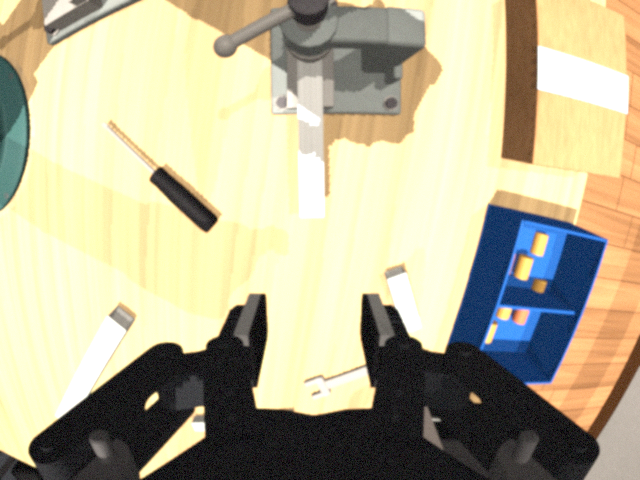

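Wrist view: the tube lies square along the bed, its free end at (312,218) → y ≈ −176 mm (−175 expected). Hub at (309,5), ball at (226,45), bystanders undisturbed. Now above the T-bar hub.

```bash
python3 -m crank '45 20 -1 0 0;45 40 -1 0 0;45 40 -1 0 0;45 40 0 0 0;45 22 0 0 0;45 0 0 0 -0.14;45 0 0 0 -0.14;45 0 0 0 -0.14;45 0 0 0 -0.14;45 0 0 0 -0.14;45 0 0 0 -0.14' ; python3 -m crank '45 0 0 0 -0.14;45 0 0 0 -0.14;45 0 0 0 -0.14;45 0 0 0 -0.14;45 0 0 0 -0.14;45 0 0 0 -0.14;45 0 0 0 -0.14;45 0 0 0 -0.14;45 0 0 0 -0.13;45 0 0 0 0;45 0 0 0 0'
python3 - <<'E'
from bed import *
st();s=read_state();print(s["joint_pos"].round(2),s["tool_pos"],s["ee_rot"])
c=get_calibration("wrist");im=snap("wrist","w5.png")
print("pix hub exp",pix("wrist",[.529,.1232,.218],c))
cv2.imwrite("pics/w5b.png",np.clip(im*1.6,0,255).astype(np.uint8))
E
```

```text
t: 14.7
tool_pos: [0.5276, 0.1269, 0.2966]
ee_rot: [0.28, 0.96, -0.0, -0.0]
force: [0.2, 0.1, -0.8]
gripper_width: 0.045
t: 15.8
tool_pos: [0.5279, 0.1266, 0.2967]
ee_rot: [-0.329, 0.944, -0.0, -0.0]
force: [-1.0, 0.5, 0.6]
gripper_width: 0.0452
t 15.8 TCP bed x,y,z(mm) [ -1.7   2.9 296.7] toolx-bedy 2.0871 F bed [-0.9  0.6  0.6] T [-0.02  0.02  0.02] w 0.0452 j7 2.11
[-0.85  0.25  0.67  1.76 -0.17  1.19  2.11] [0.52788936 0.12658342 0.29669996] [-3.29402469e-01  9.44189562e-01 -1.20673680e-05 -2.89639418e-04]
pix hub exp [308.87048817 248.40454912]
```

View pics/w5b.png

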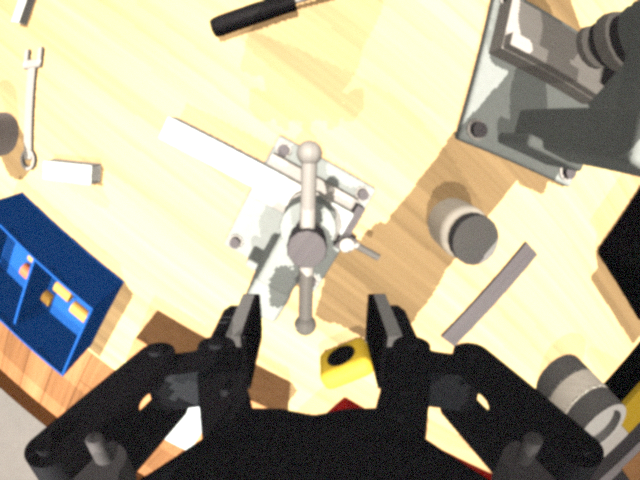

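Hub disc at (308,246) (predicted (309,248)), bar vertical in the picture from ball (310,152) to (305,325), so aligned with the tool x axis. Computing the remaining offset.

Run:
```python
from bed import *
c=get_calibration("wrist");s=read_state();q=s["ee_rot"];p=s["tool_pos"][:2]
tx=np.array([q[0]**2-q[1]**2,2*q[0]*q[1]]);ty=np.array([tx[1],-tx[0]])
ty=np.array([2*q[0]*q[1],q[1]**2-q[0]**2])
h=onz("wrist",308,246,.218,c)[:2];a=onz("wrist",310,152,.207,c)[:2];b=onz("wrist",305,325,.207,c)[:2]
for n,X in(("hub",h),("mid",(a+b)/2),("a",a),("b",b)):print(n,X.round(4),"tool",((X-p)@tx*1e3).round(1),((X-p)@ty*1e3).round(1))
```

```text
hub [0.5282 0.1218] tool 2.8 -3.9
mid [0.5306 0.1228] tool 0.2 -4.6
a [0.4822 0.0868] tool 60.5 -2.6
b [0.579  0.1588] tool -60.1 -6.5
```

```bash
python3 -m crank '45 1.5 -4 10 0.03;45 0 0 25 0;45 0 0 25 0;45 0 0 25 0;45 0 0 15 0;45 0 0 4 0;45 0 0 0 0;20 0 0 0 0;20 0 0 0 0;20 0 0 0 0;20 0 0 0 0' 60; python3 -c "
from bed import *;st()"
```

```text
t: 16.95
tool_pos: [0.5302, 0.1224, 0.1941]
ee_rot: [-0.317, 0.948, 0.0, 0.001]
force: [-2.0, -0.9, 4.1]
gripper_width: 0.0241
t 16.95 TCP bed x,y,z(mm) [-1.000e-01 -1.600e+00  1.941e+02] toolx-bedy 2.0607 F bed [-2.1 -0.6  4.1] T [-0.09  0.3   0.02] w 0.0241 j7 2.17
```

```bash
python3 -m crank '20 0 0 0.2 0.1;20 0 0 0.24 0.149;20 0 0 0.24 0.149;20 0 0 0.24 0.149;20 0 0 0.24 0.149;20 0 0 0.24 0.149;20 0 0 0.24 0.149;20 0 0 0.24 0.149;20 0 0 0.24 0.149;20 0 0 0.24 0.149' 80
python3 - <<'E'
from bed import *
st();c=get_calibration("wrist");im=snap("wrist","w6.png");im2=snap("side","s2.png")
u,v=map(int,pix("side",W(0,0,100)));a=cv2.resize(im2[v-45:v+45,u-50:u+50],(400,360),interpolation=cv2.INTER_CUBIC)
u,v=map(int,pix("wrist",W(0,35,110),c));u=min(max(u,100),540);v=min(max(v,90),390);b=cv2.resize(im[v-90:v+90,u-100:u+100],(400,360),interpolation=cv2.INTER_CUBIC)
print(u,v);cv2.imwrite("pics/c6.png",np.clip(np.hstack([a,b])*1.5,0,255).astype(np.uint8))
E
```

```text
t: 17.95
tool_pos: [0.5302, 0.1219, 0.1919]
ee_rot: [0.39, 0.921, 0.001, 0.001]
force: [-3.5, -4.1, 8.7]
gripper_width: 0.0233
t 17.95 TCP bed x,y,z(mm) [ -0.2  -2.1 191.9] toolx-bedy 0.6135 F bed [-4.1 -3.6  8.7] T [-1.04  0.82  0.16] w 0.0233 j7 0.9
345 203
```

View pics/c6.png

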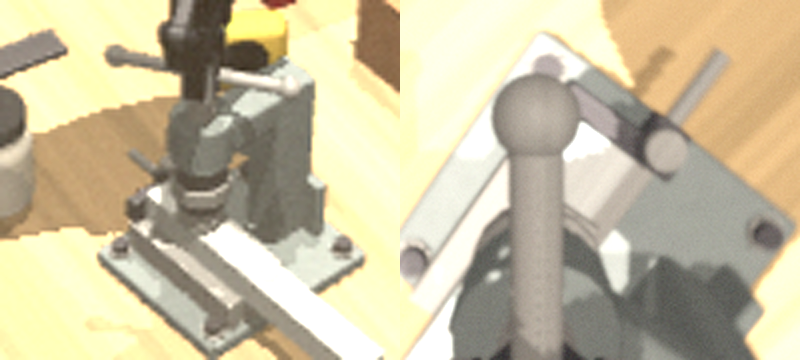

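Left (side camera): bar held by the fingers, tube under the foot, tab not visible as popped. Right (wrist): bar lies along the tool axis, so the hub turns with the gripper; the tab area at crop (600,180–220) is empty. The torque of 0.16 N m matches the stated stiffness. That is 11 pictures used, so checks from here are mostly numeric.

```bash
cat > tabchk.py <<'E'
from bed import *
import sys
def patch(name,im,c,z=95):
    xs=np.arange(-16,17,4);ys=np.arange(24,45,3)
    g=cv2.GaussianBlur(cv2.cvtColor(im,cv2.COLOR_BGR2GRAY),(3,3),0)
    M=np.array([pix(name,W(x,y,z),c) for y in ys for x in xs],np.float32)
    v=cv2.remap(g,M[:,0].reshape(len(ys),-1),M[:,1].reshape(len(ys),-1),cv2.INTER_LINEAR)
    return v
def chk(tag,names=("wrist","side")):
    st()
    for n in names:
        c=get_calibration(n);im=snap(n,tag+n+".png");print(n,"cols x -16..16, rows y 24..42");print(patch(n,im,c))
E
python3 -m crank '20 0 0 0.2 0.149;20 0 0 0.2 0.149;20 0 0 0.2 0.149;20 0 0 0.2 0.149;20 0 0 0.2 0.149;20 0 0 0.24 0.149;20 0 0 0.24 0.149;20 0 0 0.24 0.149;20 0 0 0.24 0.149'
python3 - <<'E'
from tabchk import *
import cv2
print(patch("side",cv2.imread("pics/s2.png"),get_calibration("side")))
chk("k1")
E
```

```text
t: 18.95
tool_pos: [0.5297, 0.1218, 0.1897]
ee_rot: [0.878, 0.479, 0.0, -0.0]
force: [-6.8, -4.5, 12.7]
gripper_width: 0.0238
[[78 72 71 65 63 66 72 78 83]
 [66 62 66 71 68 68 69 73 79]
 [65 60 67 77 76 70 70 70 74]
 [75 69 73 83 84 74 70 69 70]
 [85 82 83 89 91 78 69 69 70]
 [90 92 93 94 95 83 70 68 69]
 [92 97 99 98 98 88 73 67 68]]
t 18.95 TCP bed x,y,z(mm) [ -0.6  -2.1 189.7] toolx-bedy -0.7274 F bed [-7.4 -3.4 12.7] T [-0.95  1.56  0.15] w 0.0238 j7 -0.26
wrist cols x -16..16, rows y 24..42
[[176 173 192 191 145 134 111  89 105]
 [176 175 191 206 146 140 111 109  91]
 [176 176 191 212 146 144 123 113 102]
 [176 176 192 216 179 145 144 140 138]
 [176 176 190 216 217 164 145 149 140]
 [177 175 191 215 221 176 145 148 140]
 [177 168 187 214 221 170 144 148 141]]
side cols x -16..16, rows y 24..42
[[74 71 70 64 65 71 72 70 70]
 [63 61 66 72 71 74 75 71 69]
 [64 59 67 78 79 75 76 74 70]
 [73 68 72 83 84 78 77 77 73]
 [83 80 81 87 89 79 75 77 76]
 [89 91 90 91 93 83 74 75 77]
 [90 96 96 95 95 87 75 73 76]]
```

```bash
f(){ python3 -c "
from bed import *;st()"; }; python3 -m crank '20 0 0 0 0.149;20 0 0 0.1 0.149;20 0 0 0.24 0.149' >/dev/null; f; python3 -m crank '20 0 0 0.2 0.149;20 0 0 0.2 0.149' >/dev/null; f; python3 -m crank '20 0 0 0.2 0.149;20 0 0 0.2 0.149'>/dev/null; f
```

```text
t 19.35 TCP bed x,y,z(mm) [ -0.8  -1.9 189. ] toolx-bedy -1.1743 F bed [-6.6 -1.7  6.9] T [-0.84  1.27  0.18] w 0.0238 j7 -0.7
t 19.55 TCP bed x,y,z(mm) [ -0.9  -1.8 188.6] toolx-bedy -1.4722 F bed [-6.8 -1.2  5.6] T [-0.78  1.24  0.13] w 0.0238 j7 -0.99
t 19.75 TCP bed x,y,z(mm) [ -0.9  -1.7 188.1] toolx-bedy -1.7701 F bed [-5.9 -1.5  5.7] T [-0.61  1.31  0.16] w 0.0235 j7 -1.29
```

```bash
cat > k.py <<'E'
from tabchk import *
import sys
st();c=get_calibration("side");im=snap("side",sys.argv[1]+".png")
v=patch("side",im,c).astype(int);r=patch("side",cv2.imread("pics/k1side.png"),c).astype(int)
print((v-r)[:,:6].tolist())
E
python3 -m crank '20 0 0 0.2 0.149;20 0 0 0.2 0.149' >/dev/null; python3 k.py k2; python3 -m crank '20 0 0 0.2 0.149;20 0 0 0.2 0.149' >/dev/null; python3 k.py k3;python3 -m crank '20 0 0 0.2 0.149;20 0 0 0.2 0.149' >/dev/null; python3 k.py k4
```

```text
t 19.95 TCP bed x,y,z(mm) [ -0.9  -1.6 187.7] toolx-bedy -2.0679 F bed [-5.5 -0.4  3.9] T [-0.53  1.21  0.18] w 0.0233 j7 -1.58
[[-1, 0, -3, -3, -2, 0], [0, 0, -3, -5, -4, -1], [1, 1, -1, -4, -3, 0], [1, 1, 0, -2, -1, 0], [1, 1, 0, 0, 0, 1], [-1, -1, 0, -1, 0, 1], [-1, -2, 0, -1, 0, 0]]
t 20.2 TCP bed x,y,z(mm) [ -0.8  -1.5 187.2] toolx-bedy -2.3655 F bed [-4.5 -0.2  2.7] T [-0.38  0.95  0.19] w 0.0236 j7 -1.88
[[-2, -2, -3, -2, -4, -6], [-1, -2, -3, -4, -5, -8], [1, 0, -2, -4, -6, -6], [1, 0, -1, -3, -4, -6], [1, 0, -1, -1, -2, -5], [-1, -1, 0, -1, -1, -2], [-1, -1, 1, 0, 1, -1]]
t 20.45 TCP bed x,y,z(mm) [ -0.7  -1.4 186.8] toolx-bedy -2.6601 F bed [-3.9  0.3  2.6] T [-0.22  0.86  0.29] w 0.0234 j7 -2.17
[[-1, -1, 0, 1, -3, -4], [0, 0, 0, -2, -5, -7], [0, 0, 0, -2, -5, -6], [0, -1, -1, -2, -3, -6], [1, 0, -1, -1, -1, -4], [0, 0, 0, 0, 0, -2], [0, 0, 1, 0, 1, -1]]
```

Torque rose 0.19→0.29 N m around 270°, so the foot is touching. Regrasping with a half turn back, which puts the wrist camera on the tab side.

```bash
python3 -m crank '45 0 0 0 0;45 0 0 0 0;45 0 0 0 0;45 0 0 -20 0;45 0 0 -25 0;45 0 0 0 -0.149;45 0 0 0 -0.149;45 0 0 0 -0.149;45 0 0 0 -0.149;45 0 0 0 -0.149;45 0 0 0 -0.149;45 0 0 0 -0.149' >/dev/null; python3 -m crank '45 0 0 0 -0.149;45 0 0 0 -0.149;45 0 0 0 -0.149;45 0 0 0 -0.149;45 0 0 0 -0.149;45 0 0 0 -0.149;45 0 0 0 -0.149;45 0 0 0 -0.149;45 0 0 0 -0.149;45 0 0 0 -0.149;45 0 0 0 -0.149;45 0 0 0 -0.149'; python3 -m crank '45 0 0 0 -0.149;45 0 0 0 -0.149;45 0 0 0 0;45 0 0 0 0'
python3 - <<'E'
from tabchk import *
chk("k5",("wrist",));s=read_state();print(s["tool_pos"])
E
python3 k.py k5s
```

```text
t: 22.9
tool_pos: [0.5297, 0.1222, 0.2314]
ee_rot: [0.579, 0.816, 0.0, 0.0]
force: [-0.3, 0.6, -1.0]
gripper_width: 0.0449
t: 23.3
tool_pos: [0.5297, 0.1221, 0.2313]
ee_rot: [0.457, 0.89, 0.0, 0.0]
force: [0.1, 0.9, 0.0]
gripper_width: 0.0448
t 23.3 TCP bed x,y,z(mm) [ -0.6  -1.8 231.3] toolx-bedy 0.4673 F bed [0.3 0.9 0. ] T [-0.   -0.01  0.01] w 0.0448 j7 0.5
wrist cols x -16..16, rows y 24..42
[[103 113 111 112 147 151 138 116 116]
 [106 116 105 137 148 151 137 117 115]
 [114 114 104 146 148 150 137 116 116]
 [118 109 124 147 148 151 137 117 116]
 [ 99 102 144 147 149 151 138 117 115]
 [101  99 147 146 149 151 137 117 115]
 [107  94 151 147 149 152 138 118 117]]
[0.5296801  0.12219866 0.23126671]
t 23.35 TCP bed x,y,z(mm) [ -0.6  -1.7 231.3] toolx-bedy 0.4674 F bed [-0.2  0.1  0.2] T [ 0.01 -0.03 -0.05] w 0.0448 j7 0.5
[[3, 3, 3, 5, 2, 4], [3, 3, 3, 2, 0, 2], [4, 4, 2, 2, -1, 0], [5, 4, 3, 2, 1, -1], [5, 5, 4, 3, 3, 0], [4, 5, 5, 4, 4, 2], [4, 4, 6, 4, 5, 3]]
```

```bash
python3 -m crank '45 0 0 20 0;45 0 0 18 0;45 0 0 6 0;45 0 0 0 0;20 0 0 0 0;20 0 0 0 0;20 0 0 0 0;20 0 0 0 0' >/dev/null; python3 k.py k6; python3 -m crank '20 0 0 0.2 0.149;20 0 0 0.2 0.149' >/dev/null; python3 k.py k7; python3 -m crank '20 0 0 0.2 0.149;20 0 0 0.2 0.149' >/dev/null; python3 k.py k8; python3 -c "
from tabchk import *
chk('k8',('wrist',))"
```

```text
t 24.2 TCP bed x,y,z(mm) [ -0.4  -1.8 188.4] toolx-bedy 0.4704 F bed [-4.9 -1.5  7.3] T [-0.4   0.9  -0.03] w 0.0237 j7 0.53
[[2, 3, 4, 5, 1, 1], [2, 3, 4, 2, -1, -3], [3, 3, 3, 1, -1, -3], [3, 3, 3, 2, 1, -2], [5, 5, 4, 3, 3, 0], [4, 5, 6, 4, 3, 2], [3, 4, 6, 4, 4, 2]]
t 24.45 TCP bed x,y,z(mm) [ -0.5  -1.7 187.9] toolx-bedy 0.1669 F bed [-2.7 -1.7  5.6] T [-0.3   0.81  0.25] w 0.0229 j7 0.26
[[3, 2, 4, 9, 4, 4], [3, 2, 4, 5, 3, 4], [4, 3, 2, 3, 0, 3], [4, 3, 2, 2, 2, 2], [5, 4, 2, 3, 4, 2], [3, 3, 3, 3, 4, 3], [3, 3, 5, 4, 4, 3]]
t 24.7 TCP bed x,y,z(mm) [ -0.4  -1.7 187.5] toolx-bedy -0.1311 F bed [-3.6 -0.4  4.4] T [-0.37  0.68  0.25] w 0.0231 j7 -0.01
[[2, 2, 2, 3, 2, 3], [2, 2, 3, 0, 0, 2], [4, 3, 3, 0, -1, 3], [4, 4, 3, 2, 2, 3], [4, 4, 3, 3, 3, 4], [3, 3, 4, 4, 3, 3], [3, 3, 4, 4, 4, 3]]
t 24.75 TCP bed x,y,z(mm) [ -0.4  -1.7 187.4] toolx-bedy -0.1419 F bed [-4.3 -2.3  8.3] T [-0.55  0.84 -0.03] w 0.0237 j7 -0.02
wrist cols x -16..16, rows y 24..42
[[192 179 168  97 105 118 114  95 119]
 [194 181 191 103 106 117 114  96 119]
 [196 184 206 111 105 116 115  99 119]
 [195 181 210 124 104 114 114  99 119]
 [188 181 152 133  86  93  96  94 101]
 [185 187 150  98  96 102 106 105  93]
 [185 179 146  87 104 108 112 114 102]]
```

```bash
cat > kk.py <<'E'
from tabchk import *
import sys
st();r=patch("side",cv2.imread("pics/k7.png"),get_calibration("side")).astype(int)
for n in("side","wrist"):
    c=get_calibration(n);im=snap(n,sys.argv[1]+n+".png");v=patch(n,im,c).astype(int)
    print(n,*( (v-r if n=="side" else v).tolist()),sep="\n")
E
python3 -m crank '20 0 0 0.2 0.149;20 0 0 0.2 0.149' >/dev/null; python3 kk.py l1; python3 -m crank '20 0 0 0.2 0.149;20 0 0 0.2 0.149' >/dev/null; python3 kk.py l2
```

```text
t 25.0 TCP bed x,y,z(mm) [ -0.4  -1.8 187. ] toolx-bedy -0.4288 F bed [-3.4 -1.3  2.8] T [-0.42  0.61  0.21] w 0.0235 j7 -0.28
side
[-2, -1, -3, -8, -3, 0, -1, -2, -2]
[-2, -1, -2, -5, -3, -1, -1, -2, -2]
[-1, -1, 1, -1, 0, 0, -1, -2, -2]
[-1, -1, 1, 1, 1, 1, -1, -2, -2]
[-2, -2, 1, 1, 0, 2, 1, 0, -1]
[-1, -1, 0, 1, 0, 1, 2, 1, 0]
[0, -1, -1, 1, 1, 1, 3, 2, 1]
wrist
[176, 179, 183, 118, 147, 96, 107, 117, 115]
[178, 185, 186, 121, 134, 113, 105, 116, 116]
[180, 195, 186, 131, 115, 129, 100, 110, 116]
[179, 195, 186, 184, 114, 120, 96, 99, 96]
[181, 194, 187, 217, 114, 115, 112, 92, 101]
[179, 196, 195, 218, 175, 127, 98, 99, 106]
[179, 196, 190, 220, 200, 146, 89, 104, 109]
t 25.3 TCP bed x,y,z(mm) [ -0.4  -1.8 186.6] toolx-bedy -0.7266 F bed [-3.1 -1.7  2.4] T [-0.5   0.52  0.25] w 0.0235 j7 -0.54
side
[-1, 1, 2, -2, -1, -1, -4, -9, -16]
[-1, 0, 1, -1, -1, -1, -1, -4, -13]
[-2, -1, 1, -1, 0, -1, -1, -3, -10]
[-2, -2, 0, -1, -2, -1, 0, -2, -6]
[-2, -2, -1, -1, -3, 0, 1, 1, -2]
[0, 0, -1, -1, -2, -1, 0, 1, 0]
[1, 0, -1, 0, 0, 0, 1, 1, 1]
wrist
[178, 176, 194, 190, 149, 147, 116, 94, 105]
[177, 177, 193, 207, 148, 147, 124, 113, 94]
[178, 178, 194, 216, 149, 148, 136, 119, 102]
[177, 178, 194, 220, 173, 148, 147, 149, 137]
[179, 178, 195, 221, 219, 159, 148, 153, 141]
[180, 178, 195, 220, 224, 176, 149, 152, 139]
[179, 167, 186, 221, 223, 159, 148, 151, 139]
```

The wrist patch at tool angle −0.727 equals the earlier unpopped one at the same angle to within about 10 grey levels, so there is no pop yet at 339°. I'll go on in small steps.

```bash
python3 -m crank '20 0 0 0.22 0.149;20 0 0 0.22 0.149' >/dev/null; python3 kk.py l3; python3 -m crank '20 0 0 0.22 0.12' >/dev/null; python3 kk.py l4
```

```text
t 25.6 TCP bed x,y,z(mm) [ -0.4  -1.8 186.1] toolx-bedy -1.0239 F bed [-3.2 -1.7  4.3] T [-0.57  0.54  0.28] w 0.0232 j7 -0.8
side
[-3, 4, 8, 4, -1, -7, -7, -3, -1]
[-1, 7, 16, 14, 3, -9, -10, -5, -3]
[-1, 10, 29, 26, 8, -6, -12, -9, -6]
[-1, 11, 37, 40, 14, -3, -10, -11, -8]
[-1, 7, 38, 48, 17, 1, -5, -9, -11]
[0, 3, 26, 45, 19, 1, -1, -3, -7]
[-1, 0, 10, 24, 11, 1, 3, 5, 7]
wrist
[190, 176, 125, 121, 118, 121, 117, 147, 147]
[187, 175, 157, 120, 119, 120, 115, 147, 148]
[187, 177, 192, 129, 118, 121, 114, 147, 147]
[189, 177, 192, 144, 118, 121, 114, 146, 148]
[186, 178, 180, 159, 140, 121, 116, 147, 147]
[184, 177, 166, 198, 222, 150, 144, 147, 148]
[184, 164, 136, 167, 202, 169, 131, 135, 133]
t 25.8 TCP bed x,y,z(mm) [ -0.4  -1.7 185.9] toolx-bedy -1.1385 F bed [-3.5 -1.5  4.8] T [-0.56  0.61  0.28] w 0.0231 j7 -0.9
side
[-2, 4, 8, 5, -1, -3, -2, -1, -2]
[-1, 7, 16, 14, 2, -7, -3, -1, -2]
[-1, 9, 29, 27, 7, -6, -7, -4, -2]
[-1, 10, 38, 40, 12, -5, -8, -7, -4]
[-1, 7, 38, 48, 15, -2, -7, -8, -8]
[0, 3, 27, 45, 17, -2, -5, -8, -10]
[0, 1, 11, 23, 9, -1, -2, -5, -10]
wrist
[201, 175, 126, 119, 118, 121, 115, 146, 149]
[199, 174, 149, 119, 117, 120, 114, 146, 148]
[198, 176, 190, 131, 118, 120, 115, 144, 149]
[196, 176, 190, 146, 118, 120, 115, 145, 149]
[196, 176, 180, 161, 138, 124, 115, 146, 148]
[194, 176, 167, 181, 222, 163, 143, 147, 147]
[190, 151, 106, 123, 159, 153, 111, 108, 112]
```

Popped: the side patch jumped by up to +48 at the tab's place. The wrist view shows a uniform tongue across the patch ending at y ≈ 36–37 mm (37.5 expected). I am at most 24° past the pop, inside the 45° limit. Releasing and lifting off.

```bash
python3 -m crank '45 0 0 0 0;45 0 0 0 0;45 0 0 0 0;45 0 0 0 0;45 0 0 -15 0;45 0 0 -30 0;45 0 0 -40 0;45 0 0 -30 0;45 0 0 0 0;45 0 0 0 0'
python3 - <<'E'
from bed import *
st();c=get_calibration("wrist");im=snap("wrist","w9.png");i2=snap("side","s9.png")
u,v=map(int,pix("wrist",W(0,-20,90),c));u=min(max(u,130),510);v=min(max(v,130),350);b=cv2.resize(im[v-130:v+130,u-130:u+130],(400,400))
u,v=map(int,pix("side",W(0,-20,80)));a=cv2.resize(i2[v-60:v+60,u-60:u+60],(400,400),interpolation=cv2.INTER_CUBIC)
cv2.imwrite("pics/fin.png",np.clip(np.hstack([a,b])*1.5,0,255).astype(np.uint8))
E
```

```text
t: 26.9
tool_pos: [0.5297, 0.1224, 0.301]
ee_rot: [0.957, 0.289, 0.001, -0.0]
force: [0.2, -0.7, -0.8]
gripper_width: 0.0453
t 26.9 TCP bed x,y,z(mm) [ -0.5  -1.6 301. ] toolx-bedy -1.1388 F bed [ 0.1 -0.7 -0.8] T [0.04 0.02 0.01] w 0.0453 j7 -1.01
```

View pics/fin.png

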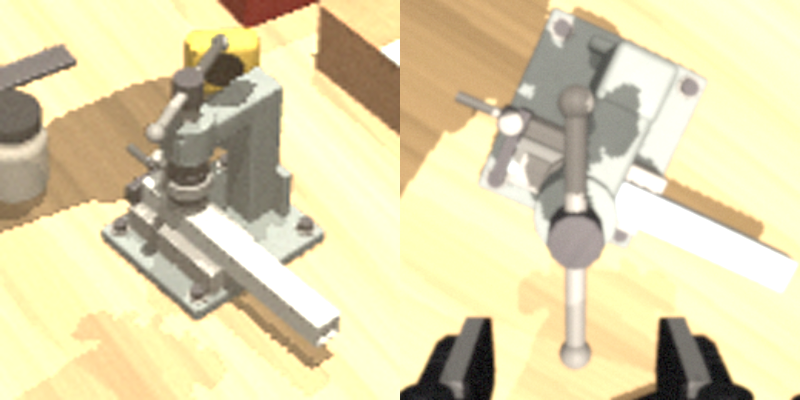

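The tube is clamped square under the foot, with the popped tab visible at the stop side (right view (545,145), left view (160,165)). The gripper is clear. Handing in.

```bash
python3 -c "
from plant import *;print(finish_job())"
```

```text
the job is handed in; nothing more can be done
None
```

The tube is clamped on the bed and the force tab is out. I handed the job in at about 27 s; no verdict is reported.

**Placing:** I gripped the middle-sized tube off-centre and slid it in under the foot. I set it against the fence and the stop with about 10 N on each, well under the 35 N at which the stop slips. A look from above put its free end at y ≈ −176 mm, where −175 is right, and square to the bed.

**Winding:** I gripped the hub and turned it clockwise in two grips, about 363° in all. Torque rose from 0.16 to about 0.28 N m on contact. The tab showed in both the side and wrist images between one check and the next, so the screw is at most about 24° past the pop (limit 45°).

**Last checks:** The final picture shows the tube square under the foot, the tab out and the gripper clear, with wrist force near zero.
- **Foot force and stop position:** I did not measure either directly. I infer both from the pop and from the low push forces.
- **Bystanders:** The ones in view looked untouched in the last pictures. I did not measure their positions again at the end.
- **Disagreement:** The camera estimates of the clamp's position differed by 2–4 mm. Contact with the fence and stop settled where the tube went.

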